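Tip walnuts from a scoop into a saucer under a low wire shelf

ROBOT

A 6-joint arm with a two-finger parallel gripper is mounted at the origin on the work surface. World frame = base frame: x ahead of the robot, y to its left, z up, the work surface at z = 0. Lengths are in m, angles in rad, forces in N, time in s.
With the tool pointing down it reaches from about 0.375 to 0.9 m from the base axis. Payload 3.1 kg.
Tool frame: the origin (TCP) lies on the centre line of the jaws, within the pads' length; the fingertips stand 19 mm ahead of it and the grasp point (between the pads) is the TCP; z points along the fingers, y is the line along which they close (so a half turn about z gives the same grasp; the last joint's range is limited). The gripper opens to 85 mm and grips with 20 to 120 N. Pads are 22 mm wide; open, the fingers measure 114 mm over their backs; the gripper's body (76 mm by 85 mm) begins 54 mm behind the grasp point. The pads swing forward as they close: fully open they stand 13 mm farther back than shut.
Start: joints at [-1.375, 0.527, 1.433, -0, 1.181, -0.178], TCP at [0.228, -0.582, 0.25] pointing down, gripper open.
Joint ranges: [-3.08, 3.08], [-0.75, 2.2], [0.22, 2.44], [-1.43, 4.57], [0, 2.65], [-2.85, 2.85]. Speed limits (rad/s): [2.79, 2.79, 3.14, 3.14, 3.14, 3.14].

INTERFACE

Orientations are given as a unit quaternion [x, y, z, w].
In Python, from station import manip gives the robot as it stands.
- The arm moves only by the tool servo_tool, never from a script. Its argument "rows" is a list that holds one entry, the list of rows, each a list of 7 numbers: the turn, a rotation vector about the tool's x, y, z in degrees, then the shift along the tool's x, y, z in m, then the gripper command: -1 is shut, 1 is fully open, values between are in proportion. In form: [[[wx, wy, wz, tx, ty, tz, jaw], ...]]. A call has 1 to 8 rows; each row shifts and turns the commanded pose from where the row before left it, along the tool's axes as they then stand; what a row does not reach is not made up. A row lasts 1/12 s, in which the tool goes at most 41.7 mm and 7.16 degrees, less where a joint would pass 70% of its speed; a pose out of reach is approached as far as the arm can. A call is refused whole if a number of a shift passes 0.0417 or a number of a turn 7.16, either way. A call with a gripper value outside its range is refused whole. The fingers move at their own pace and stop on an object; "squeeze" is the grip in N (left out, the last holds). Time passes only in rows, so rows that do not move let the fingers close. It gives the time, the measured TCP pose, the force, the opening and the grip force at its end, in the units of the state.
- manip.sense(): the state, without advancing time (a new reading comes with each control period).
- manip.snapshot(name): name is "side" or "top" or "wrist"; returns the picture (400x640x3 uint8, blue, green, red); there is no depth.
- manip.camera_info(name): a dict with "K" (3x3 intrinsics, pixels), "camera_from_world" (4x4, takes a point from world to camera coordinates). Camera axes: x right, y down, z forward; pixel columns grow to the right and rows downward; lengths in m; the calibration is good to about 2 mm. A picture is of the moment at which its call begins: read the wrist's pose just before it. camera_info takes no time and is no camera call; for the wrist camera it gives the pose at the moment of the call.
- manip.sign_off(): hands the job in; it is judged then, once.
The state is a dict: "t": time; "q": joint angles; "qd": joint speeds; "tau": joint torques, N m; "tcp_pos": TCP position; "tool_rot": TCP orientation; "force": force on the tool from outside, world axes, zero at the start; "ft_torque": the same for the moment, N m; "finger_gap": opening from 0.0 (shut) to 1.0 (fully open); "gripper_force": force on a finger pad.
Only numpy, scipy, OpenCV 4.12 (cv2) and the standard library are available. Lean on these libraries where they do the work, as an engineer would, in place of code of your own. Each camera call takes 0.05 s, during which the arm holds its last target. There are 200 camera calls.

TASK

Pick up the steel scoop by its handle with the three walnuts in it, bring it in under the low wire shelf and lower its spout until it just rests lightly on the saucer there; then, keeping the spout low over the saucer, tip it so that all three walnuts end up in the saucer and none rolls or bounces out. Draw the empty scoop out and lay it back on its bamboo board, right way up, and let go. Do not bump the shelf, push the saucer about or disturb the other things on the counter or on the shelf.

Things in the scene. Friction and masses are not known exactly. Their poses are not given: they have to be found in the camera images.
- scoop_grip (a point): Centre of the scoop's black handle, a level bar 72 mm long (x), 18 mm wide (y), 14 mm thick (z), 45 mm above the scoop's flat underside and 91 mm behind the bowl's middle. Scoop axes: x from handle to spout, y left, z up when level. Beneath a shelf a gripper leaning forward over the bowl hits the guard rail: grip it leaning back, fingers pointing forward and down, about 40 degrees from vertical.
- scoop_lip (a point): Tip of the spout, 152 mm ahead of the handle's centre, 15 mm above the level of the scoop's flat underside. The last 33 mm is a ramp rising at 22 degrees and 74 mm wide, so walnuts stay in the level scoop and roll out once it is tipped nose-down by over 22 degrees; 35 to 42 degrees empties it. Tip slowly past 22 degrees, or they shoot over the saucer's far rim.
- scoop_bowl (a point): Middle of the steel scoop's bowl, 20 mm above its flat underside; axes as the handle. The bowl (3 mm sheet) is 83 mm long and 78 mm wide, sides 36 mm and back 42 mm high. The empty scoop weighs 0.1 to 0.25 kg.
- walnut0_center (a point): Centre of walnut 1 of 3: brown, nearly round, 28 mm thick and 32 mm long, about 12 g; it starts in the scoop.
- walnut1_center (a point): Centre of walnut 2 of 3: brown, nearly round, 28 mm thick and 32 mm long, about 12 g; it starts in the scoop.
- walnut2_center (a point): Centre of walnut 3 of 3: brown, nearly round, 28 mm thick and 32 mm long, about 12 g; it starts in the scoop.
- saucer: Loose blue porcelain saucer, round, 140 mm across the rim, 22 mm high, 0.22 kg, standing on the counter under the wire shelf. Origin at the centre of its underside; inner floor 5 mm above it and about 66 mm across, then sloping up to the rim.
- shelf: Fixed steel-wire riser shelf on the counter over the saucer. Origin on the counter in front of it; x points from its open front inwards, y left. Front edge at x = 35 mm, back at 225 mm, sides at y = -140 and 140 mm (corner legs, side rails). Nothing below the deck but the saucer, at x 120 to 135 mm.
- shelf_front (a point): Middle of the shelf's front edge at the underside of the wire deck, 152 mm above the counter (deck top 160 mm); axes as the shelf. Above it a guard rail along the whole front edge rises to 194 mm above the counter.
- board: Fixed bamboo board on which the scoop starts and must end: 270 mm (x) by 160 mm (y), 12 mm thick. Origin at the centre of its underside, on the counter.
- mug: Orange ceramic mug standing on the wire shelf, 80 mm across, 88 mm high, handle to its +y; origin at the centre of its underside. Leave alone.
- tumbler: Glass tumbler standing on the wire shelf, 68 mm across, 100 mm high; origin at the centre of its underside. Leave alone.
- strainer: Steel tea strainer on the counter, bowl 68 mm across and 30 mm high, wire handle reaching 120 mm to its -x; origin at the centre of its underside. Leave alone.
- bamboo_box: Closed bamboo box on the counter, 104 by 134 mm, 79 mm high; origin at the centre of its underside. Leave alone.
- caddy: Green tea caddy on the counter, 76 mm across, 100 mm high; origin at the centre of its underside. Leave alone.
Things that resemble listed ones, but are neither listed nor needed, are in the scene too. There is more than one size of the saucer; the job needs the smaller. Leave any turquoise look-alike of the part that bears scoop_grip alone.

How it is judged:
On the way, in this order (a step that is already met when the one before it is completed fails the run):
1. the spout of the scoop rests lightly on the saucer, with all three walnuts still in the scoop (contact force between scoop and saucer above 0.2 N and horizontal distance between scoop_lip and saucer below 0.075 m and distance between each of walnut0_center, walnut1_center, walnut2_center and scoop_bowl below 0.085 m and z of each of walnut0_center, walnut1_center, walnut2_center in the frame of scoop_bowl above -0.015 m), for 0.1 s.
2. all three walnuts are in the saucer (horizontal distance between each of walnut0_center, walnut1_center, walnut2_center and saucer below 0.065 m and z of walnut0_center in the frame of saucer between 0.005 and 0.06 m and z of walnut1_center in the frame of saucer between 0.005 and 0.06 m and z of walnut2_center in the frame of saucer between 0.005 and 0.06 m and distance between each of walnut0_center, walnut1_center, walnut2_center and scoop_bowl above 0.085 m), for 0.2 s.
At the end, for the whole second after the job is handed in: all three walnuts in the saucer (centres within 65 mm of its centre), the saucer upright within 30 mm of its start, the scoop released, level and right way up with its underside on the bamboo board, the middle of its bowl within 120 mm along and 65 mm across of the board's centre (horizontal distance between each of walnut0_center, walnut1_center, walnut2_center and saucer below 0.065 m and z of walnut0_center in the frame of saucer between 0.005 and 0.06 m and z of walnut1_center in the frame of saucer between 0.005 and 0.06 m and z of walnut2_center in the frame of saucer between 0.005 and 0.06 m and angle between scoop_bowl's own z axis and vertical below 0.12 rad and z of scoop_bowl in the frame of board between 0.025 and 0.042 m and x of scoop_bowl in the frame of board between -0.12 and 0.12 m and y of scoop_bowl in the frame of board between -0.065 and 0.065 m and distance of saucer from where it was at the start of the episode below 0.03 m and angle between saucer's own z axis and vertical below 0.1 rad); the robot touches nothing.
It fails at once if a walnut is dropped outside both scoop and saucer ((distance between walnut0_center and scoop_bowl above 0.09 m and horizontal distance between walnut0_center and saucer above 0.08 m) or (distance between walnut1_center and scoop_bowl above 0.09 m and horizontal distance between walnut1_center and saucer above 0.08 m) or (distance between walnut2_center and scoop_bowl above 0.09 m and horizontal distance between walnut2_center and saucer above 0.08 m)).
It fails at once if a walnut leaves the scoop from a height (spout more than about 3 cm above the saucer's rim) ((distance between walnut0_center and scoop_bowl above 0.09 m and height (world z) of walnut0_center above 0.07 m) or (distance between walnut1_center and scoop_bowl above 0.09 m and height (world z) of walnut1_center above 0.07 m) or (distance between walnut2_center and scoop_bowl above 0.09 m and height (world z) of walnut2_center above 0.07 m)).
It fails at once if the scoop presses on the saucer with more than 12 N (contact force between scoop and saucer above 12 N).
It fails at once if the shelf is bumped by the scoop, gripper or arm (more than 5 N) (contact force between shelf and scoop above 5 N or contact force between shelf and the fingers above 5 N or contact force between shelf and the arm above 5 N).
It fails at once if the saucer is pushed more than 30 mm or another thing more than 20 mm (distance of saucer from where it was at the start of the episode above 0.03 m or distance of any of mug, tumbler, strainer, bamboo_box, caddy from where it was at the start of the episode above 0.02 m).
It also fails if it takes over 66 s, if anything falls off the work surface, if the arm or the gripper's body presses on something with over 40 N, if the wrist force passes 120 N, or if a joint passes its speed limit or range.

## Working session

There is one attempt and no reset: what is moved stays moved. The work goes in short steps, Python scripts to look and compute and a tool call to move; the robot and the scene stay as the last step left them, time stands still between calls to the robot, and variables do not carry over. Pictures are saved under pics/ and viewed, at most 13 in all, crops included, and the job is handed in when it is done.

Besides the shell and the picture viewer there is one more tool, called after "Request:" by a JSON object that holds its "api" and its "payload". servo_tool: Moves the arm, as the interface text tells. Its arguments: {"type":"object","properties":{"rows":{"type":"array","items":{"type":"array","items":{"type":"array","items":{"type":"number"}}}},"squeeze":{"type":"number"}},"required":["rows"]}

```bash
ls; mkdir -p pics
python3 - <<'E'
from station import manip
import cv2,numpy as np
np.set_printoptions(precision=4,suppress=True)
s=manip.sense();print(s['t'],s['tcp_pos'],s['tool_rot'])
for n in("side","top"):
    cv2.imwrite(f"pics/{n}0.png",manip.snapshot(n));c=manip.camera_info(n);print(n,np.array(c['K']),np.array(c['camera_from_world']))
E
```

```text
pics
0.0 [ 0.2281 -0.5812  0.2494] [ 0.9826  0.1858  0.     -0.0011]
side [[361.5126   0.     319.4494]
 [  0.     361.5126 201.1371]
 [  0.       0.       1.    ]] [[-0.9121 -0.4099 -0.0077  0.4742]
 [-0.3132  0.7089 -0.632   0.1932]
 [ 0.2645 -0.574  -0.7749  1.1211]
 [ 0.      0.      0.      1.    ]]
top [[363.4157   0.     324.3661]
 [  0.     363.4157 199.6156]
 [  0.       0.       1.    ]] [[ 0.0422 -0.9991  0.0003  0.0206]
 [-0.9781 -0.0414 -0.2042  0.5259]
 [ 0.204   0.0083 -0.9789  0.9266]
 [ 0.      0.      0.      1.    ]]
```

View pics/top0.png

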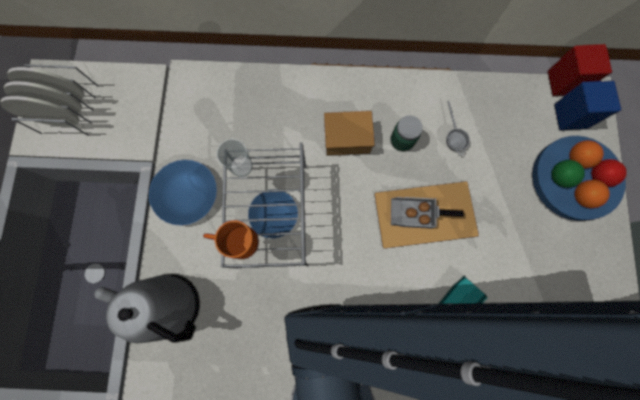

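View pics/side0.png

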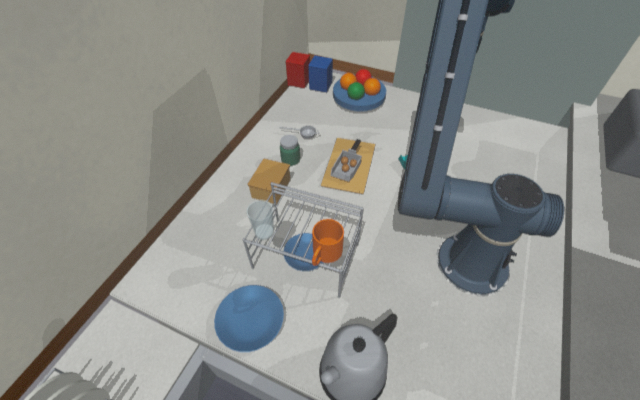

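The top view shows candidates for the scoop handle: the black bar at (452,213) on the board, attached to the steel scoop at (414,212), and a turquoise look-alike at (463,292), which I will leave alone. There are three candidates for the saucer: the small blue one under the shelf (272,213), a larger blue dish at (183,192), and a fruit dish at (580,178). By the description I choose the black handle and the small saucer, and check both in one close crop.

```bash
cat > h.py <<'E'
from station import manip
import cv2,numpy as np
from scipy.spatial.transform import Rotation as R
np.set_printoptions(precision=4,suppress=True)
def ray(n,u,v,info=None):
    c=info or manip.camera_info(n);T=np.array(c['camera_from_world']);K=np.array(c['K'])
    d=T[:3,:3].T@np.linalg.solve(K,[u,v,1]);o=-T[:3,:3].T@T[:3,3];return o,d
def onz(n,u,v,z,info=None):
    o,d=ray(n,u,v,info);return o+d*(z-o[2])/d[2]
def px(n,p,info=None):
    c=info or manip.camera_info(n);T=np.array(c['camera_from_world']);q=np.array(c['K'])@(T[:3,:3]@np.array(p)+T[:3,3]);return q[:2]/q[2]
def blobs(m,amin=30):
    cs,_=cv2.findContours(m.astype(np.uint8),cv2.RETR_EXTERNAL,cv2.CHAIN_APPROX_NONE)
    return [c for c in cs if cv2.contourArea(c)>amin]
E
python3 - <<'E'
from h import *
im=cv2.imread('pics/top0.png')
a=cv2.resize(im[130:290,195:355],None,fx=3.1,fy=3.1,interpolation=cv2.INTER_CUBIC)
b=cv2.resize(im[170:260,365:485],None,fx=2.4,fy=2.4,interpolation=cv2.INTER_CUBIC)
c=np.zeros((max(a.shape[0],b.shape[0]),a.shape[1]+b.shape[1],3),np.uint8)
c[:a.shape[0],:a.shape[1]]=a;c[:b.shape[0],a.shape[1]:]=b
cv2.imwrite('pics/crop0.png',c);print(c.shape)
h=cv2.cvtColor(im,cv2.COLOR_BGR2HSV)
H,S,V=cv2.split(h)
bl=(H>95)&(H<125)&(S>110)
for c in blobs(bl): print('blue',cv2.minAreaRect(c))
roi=np.zeros(H.shape,bool);roi[175:255,370:485]=1
bd=roi&(H>8)&(H<25)&(S>80)
for c in blobs(bd,300): 
    r=cv2.minAreaRect(c);print('board',r)
    P=np.array([onz('top',*p,0.012) for p in cv2.boxPoints(r)]);print(P, P.mean(0))
dk=roi&(V<60)
for c in blobs(dk,20):
    r=cv2.minAreaRect(c);print('handle',r); P=np.array([onz('top',*p,0.064) for p in cv2.boxPoints(r)]);print(P,P.mean(0))
E
```

```text
(496, 784, 3)
blue ((272.7689514160156, 226.57241821289062), (10.981019020080566, 43.043243408203125), 86.633544921875)
blue ((272.917724609375, 211.9432830810547), (10.831338882446289, 46.20305633544922), 87.70938873291016)
blue ((272.3763122558594, 197.66529846191406), (9.86583423614502, 39.011962890625), 88.15238952636719)
blue ((586.5, 174.0), (10.0, 7.0), 90.0)
blue ((182.66790771484375, 192.13772583007812), (60.938072204589844, 66.15958404541016), 47.48955154418945)
blue ((608.8770141601562, 152.015380859375), (11.163125038146973, 8.930500984191895), 82.87498474121094)
blue ((574.4913330078125, 182.29006958007812), (89.33872985839844, 72.47493743896484), 48.990909576416016)
blue ((586.5001220703125, 103.99998474121094), (44.86908721923828, 63.54433059692383), 75.96376037597656)
board ((426.01617431640625, 214.12612915039062), (55.850563049316406, 97.1026611328125), 82.69424438476562)
[[ 0.5596 -0.0971  0.012 ]
 [ 0.6073 -0.3709  0.012 ]
 [ 0.4497 -0.3842  0.012 ]
 [ 0.4046 -0.1188  0.012 ]] [ 0.5053 -0.2428  0.012 ]
handle ((451.5, 213.0), (6.0, 23.0), 90.0)
[[ 0.5074 -0.2653  0.064 ]
 [ 0.51   -0.3264  0.064 ]
 [ 0.4938 -0.3258  0.064 ]
 [ 0.4912 -0.2649  0.064 ]] [ 0.5006 -0.2956  0.064 ]
```

View pics/crop0.png

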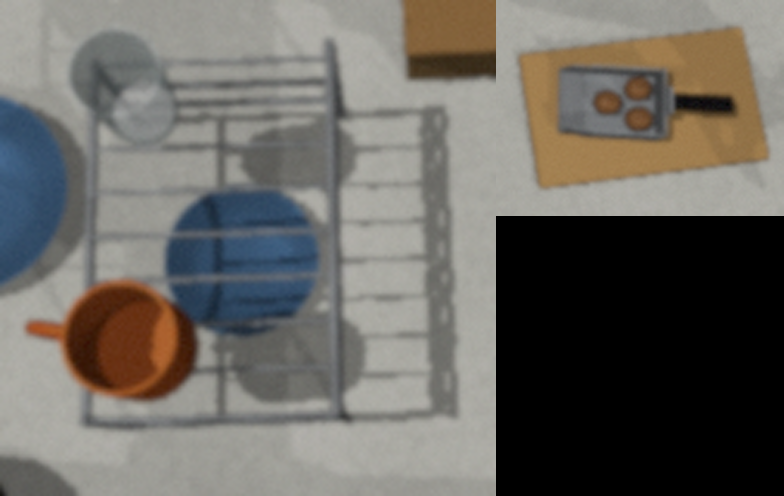

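The close crop confirms it. The scoop on the board has its black handle from px (439,212) to (464,214), its spout edge centre at (391,212) and three walnuts in it. The small saucer is centred at (273,214) under the shelf. The front guard rail runs (301,143)–(306,264) and the back edge (226,151)–(222,266).

Run:
```python
from h import *
im=cv2.imread('pics/top0.png');H,S,V=cv2.split(cv2.cvtColor(im,cv2.COLOR_BGR2HSV))
m=((H>95)&(H<125)&(S>110));m[:,:240]=0;m[:,310:]=0;m[:180]=0;m[250:]=0
pts=cv2.findNonZero(m.astype(np.uint8));hull=cv2.convexHull(pts)
e=cv2.fitEllipse(hull);print(e, cv2.minEnclosingCircle(hull))
hp=np.array([onz('top',*p[0],0.022) for p in hull]);print('ext',hp.min(0),hp.max(0),(hp.min(0)+hp.max(0))/2)
print('saucer',onz('top',*e[0],0.020))
a=onz('top',439.2,212,.064);b=onz('top',463.8,213.8,.064);print('handle',a,b,(a+b)/2,np.linalg.norm(a-b))
s=onz('top',391.3,211.7,.027);print('spout',s,'dist',np.linalg.norm((s-(a+b)/2)[:2]));d=s-(a+b)/2;print('yaw',np.degrees(np.arctan2(d[1],d[0])))
for z in(.194,.156):
  f1=onz('top',301.5,143.5,z);f2=onz('top',306.3,263.9,z);print('front',z,f1,f2,np.linalg.norm(f1-f2))
b1=onz('top',225.6,151,.156);b2=onz('top',222.4,266,.156);print('back',b1,b2,np.linalg.norm(b1-b2))
# side view crossing of saucer & handle
im=cv2.imread('pics/side0.png');H,S,V=cv2.split(cv2.cvtColor(im,cv2.COLOR_BGR2HSV))
m=((H>95)&(H<125)&(S>110));k=np.zeros_like(m);k[230:275,275:345]=1;m&=k
h2=cv2.convexHull(cv2.findNonZero(m.astype(np.uint8)));hp=np.array([onz('side',*p[0],0.022) for p in h2]);print('side ext',hp.min(0),hp.max(0))
k=np.zeros_like(m);k[135:165,345:365]=1
for c in blobs(k&(V<60),10):
  r=cv2.minAreaRect(c);print('side handle',r,onz('side',*r[0],.06))
for n,p in(('mug',(236,238)),('caddy',(407,128)),('box',(349,131))): print(n,onz('top',*p,.08))
i=manip.camera_info('wrist');print(np.array(i['K']),(np.array(i['camera_from_world'])))
```

```text
((272.584716796875, 212.89404296875), (43.18968200683594, 47.598384857177734), 75.12401580810547) ((272.5124206542969, 213.65838623046875), 23.63764190673828)
ext [0.4331 0.1198 0.022 ] [0.5454 0.2481 0.022 ] [0.4892 0.1839 0.022 ]
saucer [0.488 0.185 0.02 ]
handle [ 0.5019 -0.2631  0.064 ] [ 0.4998 -0.3281  0.064 ] [ 0.5008 -0.2956  0.064 ] 0.06507283011658585
spout [ 0.504  -0.1427  0.027 ] dist 0.15288226316142342
yaw 88.7984717772635
front 0.194 [0.6296 0.1018 0.194 ] [0.3478 0.0756 0.194 ] 0.2830039049296561
front 0.156 [0.6437 0.1049 0.156 ] [0.3489 0.0775 0.156 ] 0.2961116934841576
back [0.6161 0.2921 0.156 ] [0.3359 0.2721 0.156 ] 0.2809902385129879
side ext [0.4641 0.1206 0.022 ] [0.5511 0.229  0.022 ]
mug [0.4089 0.2652 0.08  ]
caddy [ 0.729  -0.1751  0.08  ]
box [ 0.7135 -0.0166  0.08  ]
[[323.7911   0.     319.8741]
 [  0.     323.7911 198.3217]
 [  0.       0.       1.    ]] [[ 0.365  -0.931  -0.0025 -0.6228]
 [-0.8796 -0.3457  0.3267 -0.0422]
 [-0.3051 -0.117  -0.9451  0.3811]
 [ 0.      0.      0.      1.    ]]
```

```bash
cat >> h.py <<'E'
def tool(yaw,lean):
    # fingers forward-down, lean deg from vertical, tool y = -scoop y
    s=np.array([np.cos(np.radians(yaw)),np.sin(np.radians(yaw)),0]);l=np.radians(lean)
    z=np.sin(l)*s-np.cos(l)*np.array([0,0,1]);y=-np.cross([0,0,1],s);return np.c_[np.cross(y,z),y,z]
def now():
    s=manip.sense();M=np.eye(4);M[:3,:3]=R.from_quat(s['tool_rot']).as_matrix();M[:3,3]=s['tcp_pos'];return s,M
def plan(Rt,pt,M=None,n=None,dmax=.038,amax=6.8):
    from scipy.linalg import logm,expm
    M=now()[1] if M is None else M
    T=np.eye(4);T[:3,:3]=Rt;T[:3,3]=pt;A=np.linalg.inv(M)@T
    ang=np.degrees(np.linalg.norm(R.from_matrix(A[:3,:3]).as_rotvec()));L=logm(A).real
    n=n or int(max(1,np.ceil(max(ang/amax,np.linalg.norm(L[:3,3])/dmax))))
    E=expm(L/n);print('n',n,'row',np.round(np.degrees(R.from_matrix(E[:3,:3]).as_rotvec()),2),np.round(E[:3,3],4));return T
E
python3 - <<'E'
from h import *
for p in((535,178),(580,138),(580,218)): print('fruit bowl edge',onz('top',*p,.05))
h=np.array([.5006,-.3075,.057]);Rt=tool(88.8,48)
print(Rt)
T1=plan(Rt,h-.10*Rt[:,2]+[0,0,.05])
E
```

```text
fruit bowl edge [ 0.6105 -0.5324  0.05  ]
fruit bowl edge [ 0.7326 -0.6676  0.05  ]
fruit bowl edge [ 0.5041 -0.6446  0.05  ]
[[ 0.014   0.9998  0.0156]
 [ 0.669  -0.0209  0.743 ]
 [ 0.7431 -0.     -0.6691]]
n 12 row [ 2.34  3.51 -5.27] [0.0251 0.0091 0.0163]
```

Request:
{"api": "servo_tool", "payload": {"rows": [[[2.34,3.51,-5.27,0.0251,0.0091,0.0163,1],[2.34,3.51,-5.27,0.0251,0.0091,0.0163,1],[2.34,3.51,-5.27,0.0251,0.0091,0.0163,1],[2.34,3.51,-5.27,0.0251,0.0091,0.0163,1],[2.34,3.51,-5.27,0.0251,0.0091,0.0163,1],[2.34,3.51,-5.27,0.0251,0.0091,0.0163,1]]], "squeeze": 100}}

```text
t: 0.6
tcp_pos: [0.3882, -0.5279, 0.1743]
tool_rot: [0.87, 0.441, 0.156, -0.153]
force: [0.0, -0.6, 0.3]
finger_gap: 0.998
gripper_force: 0.0
```

Run:
```python
from h import *
s,M=now();print(s['t'],s['q'],M)
h=np.array([.5006,-.3075,.057]);Rt=tool(88.8,48)
plan(Rt,h-.10*Rt[:,2]+[0,0,.05])
```

```text
0.6 [-1.2227  0.7784  1.2235  0.27    1.495  -0.6593] [[ 0.5621  0.8157  0.1365  0.3882]
 [ 0.7204 -0.564   0.4035 -0.5279]
 [ 0.4062 -0.1285 -0.9047  0.1743]
 [ 0.      0.      0.      1.    ]]
n 6 row [ 2.33  3.49 -5.23] [0.025  0.009  0.0162]
```

Request:
{"api": "servo_tool", "payload": {"rows": [[[2.33,3.49,-5.23,0.025,0.009,0.0162,1],[2.33,3.49,-5.23,0.025,0.009,0.0162,1],[2.33,3.49,-5.23,0.025,0.009,0.0162,1],[2.33,3.49,-5.23,0.025,0.009,0.0162,1],[2.33,3.49,-5.23,0.025,0.009,0.0162,1],[2.33,3.49,-5.23,0.025,0.009,0.0162,1],[0,0,0,0,0,0,1]]]}}

```text
t: 1.18
tcp_pos: [0.5014, -0.3776, 0.1732]
tool_rot: [0.651, 0.64, 0.291, -0.287]
force: [0.5, 0.2, -0.9]
finger_gap: 0.997
gripper_force: 0.0
```

Run:
```python
from h import *
s,M=now();print(s['t'],s['q'],M)
h=np.array([.5006,-.3075,.057]);Rt=tool(88.8,48)
i=manip.camera_info('wrist');im=manip.snapshot('wrist');cv2.imwrite('pics/w1.png',im)
import json;json.dump({k:np.array(v).tolist() for k,v in i.items()},open('w1.json','w'))
for n,p in(('handle',(.5008,-.2956,.057)),('lip',(.504,-.1427,.027)),('grip',h)): print(n,px('wrist',p,i))
plan(Rt,h)
```

```text
1.1833 [-1.0099  0.9052  1.1354  0.4333  1.8296 -1.042 ] [[ 0.0125  0.9999  0.0111  0.5014]
 [ 0.6663 -0.0166  0.7455 -0.3776]
 [ 0.7455 -0.002  -0.6665  0.1732]
 [ 0.      0.      0.      1.    ]]
handle [318.3369 226.4879]
lip [319.3291 119.2162]
grip [318.3043 239.1361]
n 4 row [-0.04  0.01 -0.04] [-0.0094 -0.0002  0.0329]
```

View pics/w1.png

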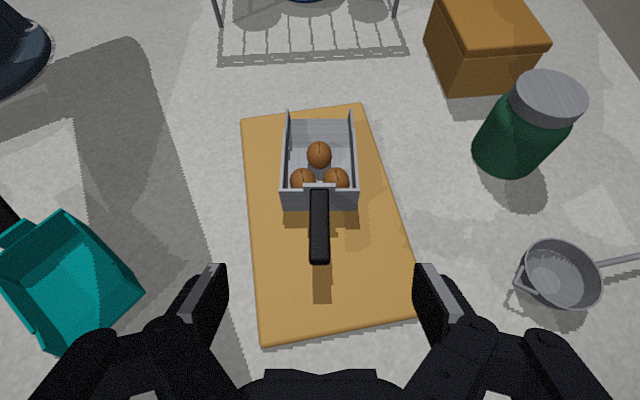

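The wrist view shows the black handle from (319,190) to (320,264) and the spout edge at (320,119), matching the prediction (lip 319,119) within about 1 mm. The three walnuts are in the bowl, and the turquoise look-alike is away at the left.

Run:
```python
from h import *
import json;i=json.load(open('w1.json'))
for p in((.5,-.3316,.064),(.5,-.3316,.05),(.502,-.2596,.064)): print(px('wrist',p,i))
print(onz('wrist',319.5,260,.064,i),onz('wrist',320,119,.027,i))
```

```text
[317.9348 263.8035]
[318.0583 268.9511]
[319.0311 187.2933]
[ 0.5013 -0.3284  0.064 ] [ 0.5048 -0.1424  0.027 ]
```

Request:
{"api": "servo_tool", "payload": {"rows": [[[0,0,0,-0.0094,-0.0002,0.0329,1],[0,0,0,-0.0094,-0.0002,0.0329,1],[0,0,0,-0.009,0,0.03,1],[0,0,0,0,0,0,1]]]}}

```text
t: 1.57
tcp_pos: [0.4967, -0.3261, 0.0854]
tool_rot: [0.654, 0.636, 0.289, -0.289]
force: [-1.0, 1.6, -0.3]
finger_gap: 1.002
gripper_force: 0.0
```

Run:
```python
from h import *
s,M=now();print(s['force'],M[:3,3]);plan(tool(88.8,48),np.array([.5015,-.3075,.057]))
```

```text
[-0.9903  1.6071 -0.2878] [ 0.4967 -0.3261  0.0854]
n 1 row [-0.29 -0.28 -0.57] [-0.0087  0.0047  0.0328]
```

Request:
{"api": "servo_tool", "payload": {"rows": [[[-0.15,-0.14,-0.28,-0.0044,0.0024,0.0164,1],[-0.15,-0.14,-0.28,-0.0044,0.0024,0.0164,1],[0,0,0,0,0,0,1],[0,0,0,0,0,0,1]]]}}

```text
t: 1.9
tcp_pos: [0.5046, -0.3135, 0.0617]
tool_rot: [0.653, 0.641, 0.291, -0.279]
force: [0.7, 0.8, 0.3]
finger_gap: 1.003
gripper_force: 0.0
```

Run:
```python
from h import *
s,M=now();print(s['force'],M);plan(tool(88.8,48),np.array([.5015,-.3075,.057]))
```

```text
[0.6819 0.81   0.2807] [[ 0.0092  0.9997  0.0223  0.5046]
 [ 0.6758 -0.0227  0.7367 -0.3135]
 [ 0.737   0.0083 -0.6758  0.0617]
 [ 0.      0.      0.      1.    ]]
n 1 row [0.39 0.52 0.29] [ 0.0006 -0.0033  0.0075]
```

Request:
{"api": "servo_tool", "payload": {"rows": [[[0,0.2,0.2,0.0005,-0.0015,0.0065,1],[0,0,0,0,0,0,1],[0,0,0,0,0,0,1]]]}}

```text
t: 2.15
tcp_pos: [0.5033, -0.308, 0.0577]
tool_rot: [0.654, 0.64, 0.291, -0.28]
force: [-0.1, -0.6, -0.3]
finger_gap: 1.0
gripper_force: 0.0
```

```bash
cat >> h.py <<'E'
def settle(k=6):
    P=[];Q=[];F=[];info=manip.camera_info('wrist')
    for _ in range(k):
        manip.snapshot('side');s=manip.sense();P.append(s['tcp_pos']);Q.append(s['tool_rot']);F.append(s['force'])
    M=np.eye(4);M[:3,:3]=R.from_quat(Q).mean().as_matrix();M[:3,3]=np.mean(P,0);print('t',s['t'],'pos',M[:3,3],'sd',np.std(P,0),'F',np.mean(F,0),np.std(F,0),'gap',s['finger_gap']);return s,M
E
python3 - <<'E'
from h import *
s,M=settle(5);plan(tool(88.8,48),np.array([.5015,-.3075,.057]),M)
E
```

```text
t 2.4 pos [ 0.5035 -0.3078  0.0575] sd [0.     0.0002 0.0001] F [ 0.0574 -0.2986  0.0716] [0.6499 0.4095 0.2895] gap 0.9958338401139035
n 1 row [0.41 0.35 0.14] [-0.0002 -0.002   0.0005]
```

Request:
{"api": "servo_tool", "payload": {"rows": [[[0.4,0.3,0.1,0,-0.002,0.0005,0.2],[0,0,0,0,0,0,-0.3],[0,0,0,0,0,0,-1],[0,0,0,0,0,0,-1],[0,0,0,0,0,0,-1],[0,0,0,0,0,0,-1],[0,0,0,0,0,0,-1],[0,0,0,0,0,0,-1]]], "squeeze": 100}}

```text
t: 3.07
tcp_pos: [0.5014, -0.3067, 0.0568]
tool_rot: [0.652, 0.639, 0.291, -0.285]
force: [-0.7, -0.5, 0.1]
finger_gap: 0.194
gripper_force: 97.4
```

Run:
```python
from h import *
s,M=settle(5);print(s['gripper_force'])
```

```text
t 3.3167 pos [ 0.5014 -0.3067  0.0568] sd [0. 0. 0.] F [ 0.2405 -0.065   0.8654] [0.7706 0.2035 0.407 ] gap 0.1962801234672534
97.38783717155457
```

```bash
cat >> h.py <<'E'
def scoopT(lip,yaw,pitch):
    T=np.eye(4);T[:3,:3]=R.from_euler('ZY',[yaw,pitch],degrees=True).as_matrix();T[:3,3]=np.array(lip)-T[:3,:3]@[.152,0,-.030];return T
def G(): return np.load('G.npy')
def go(lip,yaw,pitch,M=None,**k):
    T=scoopT(lip,yaw,pitch)@np.linalg.inv(G());return plan(T[:3,:3],T[:3,3],M,**k)
def where(M):
    S=M@G();e=R.from_matrix(S[:3,:3]).as_euler('ZYX',degrees=True);print('lip',S[:3,3]+S[:3,:3]@[.152,0,-.03],'yaw/pitch/roll',e);return S
SAU=np.array([.487,.185,0])
def at(d,z,yaw=94.5,side=0): # lip d metres short of saucer centre along the shelf axis
    a=np.radians(yaw);return SAU-d*np.array([np.cos(a),np.sin(a),0])+[0,0,z]
E
python3 - <<'E'
from h import *
s,M=now();y=M[:3,1];yaw=np.degrees(np.arctan2(y[0],-y[1]))
yaw=np.degrees(np.arctan2(-y[1],-y[0]))-90;print('yaw',yaw,M[:3,:3])
S=np.eye(4);S[:3,:3]=R.from_euler('Z',yaw,degrees=True).as_matrix();S[:3,3]=[.5012,-.2945,.057]
np.save('G.npy',np.linalg.inv(M)@S);np.save('grasp.npy',M);w=where(M)
T=M.copy();T[2,3]+=.06;plan(T[:3,:3],T[:3,3],M,n=5)
B=go(at(.14,.075),94.5,0,T,dmax=.025)
C=go(at(.03,.07),94.5,0,B,dmax=.02)
D=go(at(.03,.06),94.5,18,C,amax=3)
E=go(at(.03,.015),94.5,36,D,amax=3)
E
```

```text
yaw 88.84525501943247 [[ 0.0135  0.9998  0.015 ]
 [ 0.6688 -0.0202  0.7432]
 [ 0.7433  0.     -0.6689]]
lip [ 0.5043 -0.1425  0.027 ] yaw/pitch/roll [88.8453  0.      0.    ]
n 5 row [-0.  0.  0.] [ 0.0089  0.     -0.008 ]
n 8 row [ 0.53  0.   -0.47] [0.0146 0.0018 0.0185]
n 6 row [ 0. -0. -0.] [ 0.0116 -0.      0.0142]
n 7 row [ 0.   -2.57 -0.  ] [ 0.0055  0.     -0.0027]
n 6 row [ 0. -3. -0.] [0.0047 0.     0.0026]
```

Request:
{"api": "servo_tool", "payload": {"rows": [[[0,0,0,0.0045,0,-0.004,-1],[0,0,0,0.0089,0,-0.008,-1],[0,0,0,0.0089,0,-0.008,-1],[0,0,0,0.0089,0,-0.008,-1],[0,0,0,0.0089,0,-0.008,-1],[0,0,0,0.0045,0,-0.004,-1],[0,0,0,0,0,0,-1],[0,0,0,0,0,0,-1]]]}}

```text
t: 3.98
tcp_pos: [0.5015, -0.307, 0.1172]
tool_rot: [0.653, 0.64, 0.29, -0.284]
force: [0.1, -0.1, -3.2]
finger_gap: 0.194
gripper_force: 97.7
```

Run:
```python
from h import *
info=manip.camera_info('wrist');cv2.imwrite('pics/w2.png',cv2.resize(manip.snapshot('wrist')[100:300,200:440],None,fx=2,fy=2))
s,M=settle(5);where(M);print(s['gripper_force'],s['q'])
print('lip px',px('wrist',where(M)[:3,3]+where(M)[:3,:3]@[.152,0,-.03],info)-[200,100])
go(at(.14,.075),94.5,0,M,n=9)
```

```text
t 4.2833 pos [ 0.5012 -0.3064  0.116 ] sd [0.     0.     0.0001] F [-0.3152  0.3018 -2.4627] [0.5319 0.7587 0.355 ] gap 0.1993285845837035
lip [ 0.504  -0.1422  0.0863] yaw/pitch/roll [88.8425 -0.034   0.047 ]
97.66002058982849 [-0.957   0.9163  1.3154  0.4568  1.6338 -1.0826]
lip [ 0.504  -0.1422  0.0863] yaw/pitch/roll [88.8425 -0.034   0.047 ]
lip [ 0.504  -0.1422  0.0863] yaw/pitch/roll [88.8425 -0.034   0.047 ]
lip px [119.199 -17.829]
n 9 row [ 0.46 -0.   -0.42] [0.013  0.0016 0.0164]
```

View pics/w2.png

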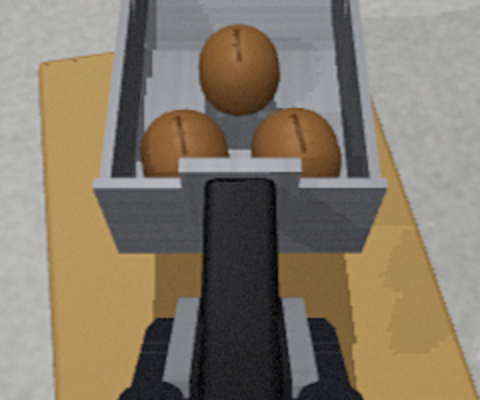

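The lifted scoop is held straight, with the handle between the pads at crop (240,330) and all three walnuts in the bowl.

Request:
{"api": "servo_tool", "payload": {"rows": [[[0.23,0,-0.21,0.0065,0.0008,0.0082,-1],[0.46,0,-0.42,0.013,0.0016,0.0164,-1],[0.46,0,-0.42,0.013,0.0016,0.0164,-1],[0.46,0,-0.42,0.013,0.0016,0.0164,-1],[0.46,0,-0.42,0.013,0.0016,0.0164,-1],[0.46,0,-0.42,0.013,0.0016,0.0164,-1],[0.46,0,-0.42,0.013,0.0016,0.0164,-1],[0.23,0,-0.21,0.0065,0.0008,0.0082,-1]]]}}

```text
t: 4.95
tcp_pos: [0.51, -0.1567, 0.1075]
tool_rot: [0.626, 0.664, 0.28, -0.297]
force: [-0.7, 1.3, -2.1]
finger_gap: 0.194
gripper_force: 97.8
```

Request:
{"api": "servo_tool", "payload": {"rows": [[[0.23,0,-0.21,0.0065,0.0008,0.0082,-1],[0.46,0,-0.42,0.013,0.0016,0.0164,-1],[0.23,0,-0.21,0.0065,0.0008,0.0082,-1],[0,0,0,0,0,0,-1],[0,0,0,0,0,0,-1]]]}}

```text
t: 5.37
tcp_pos: [0.5114, -0.1186, 0.1047]
tool_rot: [0.62, 0.671, 0.276, -0.298]
force: [0.7, -0.2, -1.8]
finger_gap: 0.197
gripper_force: 97.9
```

Run:
```python
from h import *
i=manip.camera_info('wrist');im=manip.snapshot('wrist');cv2.imwrite('pics/w3.png',im)
import json;json.dump({k:np.array(v).tolist() for k,v in i.items()},open('w3.json','w'))
s,M=settle(3);S=where(M);print(s['q'])
print('lip px',px('wrist',S[:3,3]+S[:3,:3]@[.152,0,-.03],i),'saucer',px('wrist',SAU+[0,0,.022],i))
go(at(.03,.07),94.5,0,M,dmax=.02)
```

```text
t 5.5667 pos [ 0.5117 -0.1198  0.1047] sd [0.0001 0.0001 0.    ] F [ 0.1478 -0.1808 -2.4363] [0.1895 0.565  0.2205] gap 0.18975096072773567
lip [0.4988 0.0438 0.0746] yaw/pitch/roll [94.3826  0.0945 -0.0898]
[-0.7333  0.8493  1.5845  0.5463  1.41   -1.1005]
lip px [320.3146  83.2583] saucer [319.4619  31.6071]
n 6 row [ 0.02  0.02 -0.  ] [ 0.0119 -0.0001  0.0144]
```

View pics/w3.png

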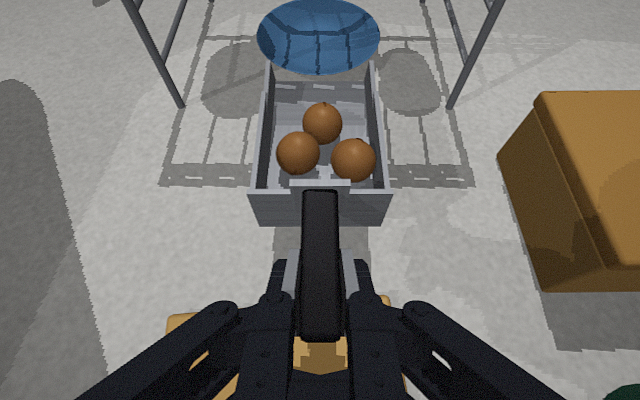

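The view shows the saucer rim spanning columns 257–380 with its near edge at row 75, the front legs' feet at (183,107) and (451,108), and all walnuts in the scoop.

Run:
```python
from h import *
import json;i=json.load(open('w3.json'));im=cv2.imread('pics/w3.png');H,S,V=cv2.split(cv2.cvtColor(im,cv2.COLOR_BGR2HSV))
a,b=onz('wrist',183,107,0,i),onz('wrist',451,108,0,i);d=b-a;print('feet',a,b,np.linalg.norm(d),'mid',(a+b)/2,'yaw',np.degrees(np.arctan2(d[1],d[0]))+90)
m=((H>95)&(H<125)&(S>110)).astype(np.uint8);c=max(blobs(m),key=cv2.contourArea)
P=np.array([onz('wrist',*p[0],.022,i)[:2] for p in cv2.convexHull(c)])
w=np.array([p[0][1]>2 and p[0][1]<60 for p in cv2.convexHull(c)])
print(np.c_[P[w]].round(3).tolist())
A=np.c_[2*P[w],np.ones(w.sum())];x=np.linalg.lstsq(A,(P[w]**2).sum(1),rcond=None)[0];print('c',x[:2],'r',np.sqrt(x[2]+x[0]**2+x[1]**2))
from scipy.optimize import least_squares
print('fixed r',least_squares(lambda q:np.hypot(*(P[w]-q).T)-.07,[.487,.185]).x)
```

```text
feet [0.3525 0.0815 0.    ] [0.6308 0.102  0.    ] 0.27905714411172516 mid [0.4917 0.0918 0.    ] yaw 94.21681419024635
[[0.523, 0.241], [0.528, 0.237], [0.534, 0.232], [0.539, 0.226], [0.546, 0.215], [0.549, 0.208], [0.551, 0.2], [0.554, 0.19], [0.553, 0.177], [0.55, 0.162], [0.548, 0.157], [0.543, 0.146], [0.542, 0.145], [0.436, 0.136], [0.435, 0.138], [0.428, 0.147], [0.423, 0.157], [0.421, 0.162], [0.419, 0.168], [0.417, 0.179], [0.418, 0.19], [0.419, 0.197], [0.42, 0.203], [0.428, 0.221], [0.435, 0.23], [0.439, 0.234]]
c [0.4855 0.1839] r 0.0681300614511342
fixed r [0.4855 0.1833]
```

```bash
sed -i 's/^SAU=.*/SAU=np.array([.4855,.1835,0])/' h.py
python3 - <<'E'
from h import *
s,M=now();go(at(.03,.068),94.3,0,M,n=6)
E
```

```text
n 6 row [0.   0.01 0.02] [ 0.0115 -0.0005  0.0144]
```

Request:
{"api": "servo_tool", "payload": {"rows": [[[0,0,0,0.0058,-0.0003,0.0072,-1],[0,0,0,0.0115,-0.0005,0.0144,-1],[0,0,0,0.0115,-0.0005,0.0144,-1],[0,0,0,0.0115,-0.0005,0.0144,-1],[0,0,0,0.0115,-0.0005,0.0144,-1],[0,0,0,0.0115,-0.0005,0.0144,-1],[0,0,0,0.0058,-0.0002,0.0072,-1],[0,0,0,0,0,0,-1]]]}}

```text
t: 6.23
tcp_pos: [0.4985, -0.0061, 0.0986]
tool_rot: [0.62, 0.671, 0.276, -0.3]
force: [0.4, -0.5, -1.5]
finger_gap: 0.194
gripper_force: 97.9
```

Run:
```python
from h import *
s,M=settle(4);where(M);print(s['q'])
D=go(at(.03,.05),94.3,18,M,n=9)
go(at(.03,.035),94.3,18,D,n=5)
```

```text
t 6.4333 pos [ 0.5001 -0.0089  0.0983] sd [0.0005 0.0008 0.0001] F [ 0.8511 -0.2107 -2.503 ] [0.3978 0.3256 0.3951] gap 0.1970827444085813
lip [0.487  0.1548 0.0682] yaw/pitch/roll [94.4559  0.0683 -0.0785]
[-0.5951  0.8209  1.7446  0.6587  1.2546 -1.1076]
n 9 row [-0.   -1.99  0.02] [ 0.0036  0.     -0.0015]
n 5 row [ 0. -0.  0.] [-0.0015 -0.      0.0026]
```

Request:
{"api": "servo_tool", "payload": {"rows": [[[0,-1.99,0,0.0036,0,-0.0015,-1],[0,-1.99,0,0.0036,0,-0.0015,-1],[0,-1.99,0,0.0036,0,-0.0015,-1],[0,-1.99,0,0.0036,0,-0.0015,-1],[0,-1.99,0,0.0036,0,-0.0015,-1],[0,-1.99,0,0.0036,0,-0.0015,-1],[0,-1.99,0,0.0036,0,-0.0015,-1],[0,-1.99,0,0.0036,0,-0.0015,-1]]]}}

```text
t: 7.1
tcp_pos: [0.4985, 0.0058, 0.1272]
tool_rot: [0.653, 0.706, 0.187, -0.201]
force: [0.3, 0.6, -1.9]
finger_gap: 0.201
gripper_force: 97.8
```

Run:
```python
from h import *
s,M=settle(4);where(M);print(s['q'])
go(at(.03,.030),94.3,18,M,n=7)
```

```text
t 7.3 pos [0.4984 0.0064 0.1275] sd [0.0002 0.0005 0.0006] F [-0.4715  0.3022 -1.8682] [0.3653 0.662  0.8268] gap 0.19404801384508868
lip [0.4862 0.1555 0.0535] yaw/pitch/roll [94.5245 16.0299 -0.1165]
[-0.4817  0.6598  1.8037  0.5402  1.0657 -0.9201]
n 7 row [-0.01 -0.28  0.04] [-0.0013  0.0001  0.0023]
```

Request:
{"api": "servo_tool", "payload": {"rows": [[[0,-0.28,0,-0.0013,0,0.0023,-1],[0,-0.28,0,-0.0013,0,0.0023,-1],[0,-0.28,0,-0.0013,0,0.0023,-1],[0,-0.28,0,-0.0013,0,0.0023,-1],[0,-0.28,0,-0.0013,0,0.0023,-1],[0,-0.28,0,-0.0013,0,0.0023,-1],[0,-0.28,0,-0.0013,0,0.0023,-1],[0,0,0,0,0,0,-1]]]}}

```text
t: 7.97
tcp_pos: [0.4983, 0.0059, 0.1072]
tool_rot: [0.656, 0.709, 0.176, -0.191]
force: [-0.1, -0.5, -1.8]
finger_gap: 0.197
gripper_force: 97.8
```

Run:
```python
from h import *
i=manip.camera_info('wrist');im=manip.snapshot('wrist');cv2.imwrite('pics/w4.png',im)
s,M=settle(6);S=where(M);print(s['q'],'lip px',px('wrist',S[:3,3]+S[:3,:3]@[.152,0,-.03],i))
T=M.copy();T[2,3]-=.008;plan(T[:3,:3],T[:3,3],M,n=8)
```

```text
t 8.3167 pos [0.4987 0.0057 0.1078] sd [0.0001 0.0001 0.0001] F [-0.2228  0.0446 -2.4104] [0.2803 0.5244 0.3392] gap 0.20019419012216125
lip [0.4869 0.1524 0.0289] yaw/pitch/roll [94.4328 17.8945 -0.0478]
[-0.4684  0.6836  1.8158  0.5338  1.0038 -0.9199] lip px [320.2247  82.3508]
n 8 row [-0. -0. -0.] [-0.0005 -0.      0.0009]
```

View pics/w4.png

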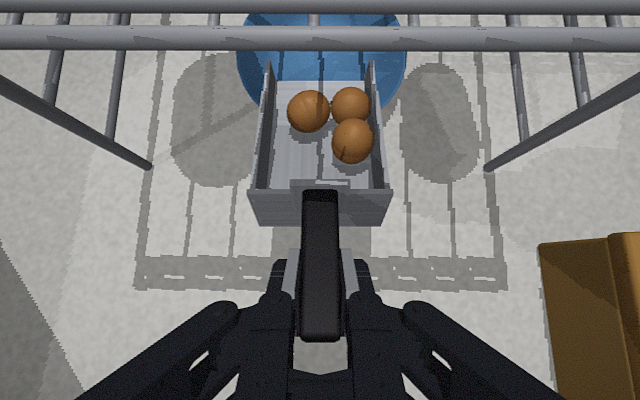

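The spout lip is at (320,82) as predicted, so there is no slip in the grip. The walnuts are still in the scoop and the saucer is just below. I will now lower gently.

Request:
{"api": "servo_tool", "payload": {"rows": [[[0,0,0,-0.0005,0,0.0009,-1],[0,0,0,-0.0005,0,0.0009,-1],[0,0,0,-0.0005,0,0.0009,-1],[0,0,0,-0.0005,0,0.0009,-1],[0,0,0,0,0,0,-1],[0,0,0,0,0,0,-1]]]}}

```text
t: 8.82
tcp_pos: [0.4988, 0.0057, 0.1038]
tool_rot: [0.656, 0.709, 0.177, -0.19]
force: [0.6, -2.0, 1.2]
finger_gap: 0.196
gripper_force: 98.1
```

Run:
```python
from h import *
s,M=settle(6);where(M);print(s['ft_torque'])
```

```text
t 9.1167 pos [0.4988 0.0057 0.1038] sd [0. 0. 0.] F [ 0.1737 -1.4691  1.2587] [0.3026 0.4155 0.3534] gap 0.19450631066588275
lip [0.4871 0.1523 0.0249] yaw/pitch/roll [94.412  17.8999 -0.0668]
[-0.3964 -0.0952 -0.0504]
```

Run:
```python
from h import *
s,M=now();D=go(at(.031,.025),94.3,23,M,n=8)
E=go(at(.031,.021),94.3,29,D,n=8)
F=go(at(.031,.018),94.3,37,E,n=12)
```

```text
n 8 row [-0.   -0.64  0.02] [ 0.0016  0.0001 -0.001 ]
n 8 row [ 0.   -0.75 -0.  ] [ 0.0017  0.     -0.0007]
n 12 row [ 0.   -0.67 -0.  ] [ 0.0016  0.     -0.0008]
```

Request:
{"api": "servo_tool", "payload": {"rows": [[[0,-0.64,0,0.0016,0,-0.001,-1],[0,-0.64,0,0.0016,0,-0.001,-1],[0,-0.64,0,0.0016,0,-0.001,-1],[0,-0.64,0,0.0016,0,-0.001,-1],[0,-0.64,0,0.0016,0,-0.001,-1],[0,-0.64,0,0.0016,0,-0.001,-1],[0,-0.64,0,0.0016,0,-0.001,-1],[0,-0.64,0,0.0016,0,-0.001,-1]]]}}

```text
t: 9.78
tcp_pos: [0.4979, 0.0135, 0.1167]
tool_rot: [0.663, 0.717, 0.147, -0.158]
force: [-0.5, -0.2, -1.8]
finger_gap: 0.194
gripper_force: 97.9
```

Run:
```python
from h import *
s,M=settle(4);where(M);print(s['q'])
E=go(at(.031,.021),94.3,29,M,n=10)
```

```text
t 9.9833 pos [0.4979 0.0137 0.1169] sd [0.0001 0.0002 0.0002] F [-0.1478 -0.2039 -2.0273] [0.4755 0.6551 0.2687] gap 0.19222570273318562
lip [0.4867 0.1527 0.0251] yaw/pitch/roll [94.4704 23.0563 -0.0549]
[-0.4176  0.6395  1.8304  0.4762  0.946  -0.831 ]
n 10 row [-0.   -0.59  0.02] [ 0.0013  0.0001 -0.0005]
```

Request:
{"api": "servo_tool", "payload": {"rows": [[[0,-0.59,0,0.0013,0,-0.0005,-1],[0,-0.59,0,0.0013,0,-0.0005,-1],[0,-0.59,0,0.0013,0,-0.0005,-1],[0,-0.59,0,0.0013,0,-0.0005,-1],[0,-0.59,0,0.0013,0,-0.0005,-1],[0,-0.59,0,0.0013,0,-0.0005,-1],[0,-0.59,0,0.0013,0,-0.0005,-1],[0,-0.59,0,0.0013,0,-0.0005,-1]]]}}

```text
t: 10.65
tcp_pos: [0.4974, 0.0216, 0.1246]
tool_rot: [0.669, 0.723, 0.12, -0.129]
force: [0.1, -0.3, -1.0]
finger_gap: 0.192
gripper_force: 97.9
```

Run:
```python
from h import *
i=manip.camera_info('wrist');im=manip.snapshot('wrist');cv2.imwrite('pics/w5.png',im)
s,M=settle(5);where(M);print(s['q'])
F=go(at(.031,.018),94.3,37,M,n=16)
```

```text
t 10.95 pos [0.4974 0.0216 0.1245] sd [0.     0.0002 0.0001] F [-0.1927  0.3037 -1.283 ] [0.2379 0.3983 0.1699] gap 0.1944474172512977
lip [0.4868 0.1526 0.0217] yaw/pitch/roll [94.4434 27.7334 -0.0476]
[-0.3662  0.6036  1.8403  0.4126  0.8979 -0.7354]
n 16 row [-0.   -0.58  0.01] [ 0.0014  0.0001 -0.0007]
```

View pics/w5.png

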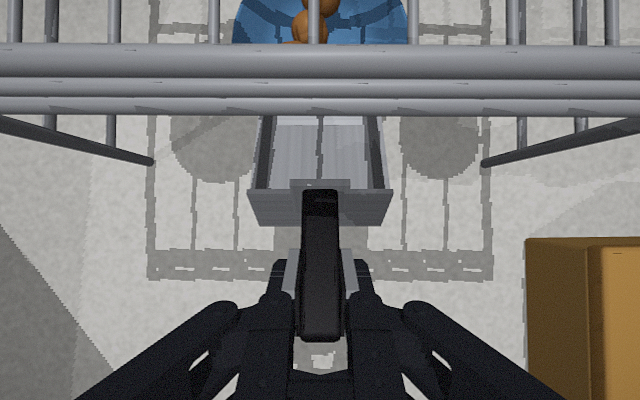

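The bowl is now empty. Two walnuts are visible in the saucer at (320,5) and (310,28), with a third at about (290,43) by the lip. I will tip to the full angle slowly.

Run:
```python
from h import *
s,M=now();F=go(at(.031,.021),94.3,37,M,n=14)
```

```text
n 14 row [-0.   -0.66  0.01] [ 0.0016  0.0001 -0.001 ]
```

Request:
{"api": "servo_tool", "payload": {"rows": [[[0,-0.66,0,0.0016,0,-0.001,-1],[0,-0.66,0,0.0016,0,-0.001,-1],[0,-0.66,0,0.0016,0,-0.001,-1],[0,-0.66,0,0.0016,0,-0.001,-1],[0,-0.66,0,0.0016,0,-0.001,-1],[0,-0.66,0,0.0016,0,-0.001,-1],[0,-0.66,0,0.0016,0,-0.001,-1],[0,-0.66,0,0.0016,0,-0.001,-1]]]}}

```text
t: 11.62
tcp_pos: [0.4966, 0.0312, 0.1362]
tool_rot: [0.673, 0.728, 0.089, -0.095]
force: [0.4, -0.1, -1.8]
finger_gap: 0.19
gripper_force: 97.9
```

Request:
{"api": "servo_tool", "payload": {"rows": [[[0,-0.66,0,0.0016,0,-0.001,-1],[0,-0.66,0,0.0016,0,-0.001,-1],[0,-0.66,0,0.0016,0,-0.001,-1],[0,-0.66,0,0.0016,0,-0.001,-1],[0,0,0,0,0,0,-1],[0,0,0,0,0,0,-1]]]}}

```text
t: 12.12
tcp_pos: [0.4963, 0.0365, 0.1415]
tool_rot: [0.675, 0.73, 0.073, -0.079]
force: [-0.1, 0.0, -1.9]
finger_gap: 0.195
gripper_force: 97.9
```

Run:
```python
from h import *
a=manip.snapshot('side')[180:290,230:380];b=manip.snapshot('top')[170:260,225:345]
c=np.zeros((500,790,3),np.uint8);A=cv2.resize(a,(450,330),interpolation=cv2.INTER_CUBIC);B=cv2.resize(b,(340,255),interpolation=cv2.INTER_CUBIC);c[:330,:450]=A;c[:255,450:]=B;cv2.imwrite('pics/p6.png',c[:330])
s,M=settle(4);where(M);print(s['q'])
Gd=go(at(.06,.030),94.3,37,M,n=8)
e=go(at(.06,.065),94.3,10,Gd,n=8)
go(at(.16,.075),94.3,0,e,dmax=.025)
```

```text
t 12.4167 pos [0.4963 0.0361 0.1413] sd [0. 0. 0.] F [ 0.3308 -0.3016 -1.818 ] [0.2412 0.4432 0.4584] gap 0.19650371026191932
lip [0.4869 0.1518 0.0213] yaw/pitch/roll [94.4095 35.6486 -0.0356]
[-0.2697  0.5456  1.8456  0.2733  0.8432 -0.5389]
n 8 row [ 0.   -0.17  0.02] [-0.0028  0.0001 -0.002 ]
n 8 row [-0.    3.37  0.  ] [-0.0065 -0.      0.0013]
n 5 row [-0.  2.  0.] [-0.0184  0.0001 -0.0117]
```

View pics/p6.png

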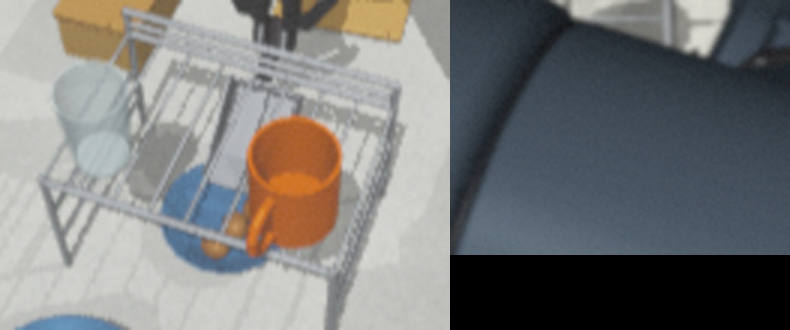

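The side view shows the scoop empty. Two walnuts are in the saucer at (238,225) and (215,247), and the third is hidden by the mug handle. I will draw back low, then level out.

Request:
{"api": "servo_tool", "payload": {"rows": [[[0,0,0,-0.0028,0.0001,-0.002,-1],[0,0,0,-0.0028,0.0001,-0.002,-1],[0,0,0,-0.0028,0.0001,-0.002,-1],[0,0,0,-0.0028,0.0001,-0.002,-1],[0,0,0,-0.0028,0,-0.002,-1],[0,0,0,-0.0028,0,-0.002,-1],[0,0,0,-0.0028,0,-0.002,-1],[0,0,0,-0.0028,0,-0.002,-1]]]}}

```text
t: 13.08
tcp_pos: [0.4986, 0.0107, 0.1524]
tool_rot: [0.675, 0.73, 0.073, -0.079]
force: [-0.3, -0.1, -1.0]
finger_gap: 0.194
gripper_force: 97.8
```

Run:
```python
from h import *
s,M=settle(4);S=where(M)
e=go(at(.065,.065),94.3,8,M,n=8)
go(at(.17,.08),94.3,0,e,n=6)
```

```text
t 13.2833 pos [0.4988 0.0106 0.1524] sd [0.0002 0.0003 0.0001] F [-0.1764  0.1767 -1.7832] [0.4053 0.677  0.7489] gap 0.19815907480896613
lip [0.4896 0.1262 0.0324] yaw/pitch/roll [94.37   35.671  -0.0858]
n 8 row [0.   3.46 0.02] [-0.0076  0.      0.0014]
n 6 row [-0.    1.33  0.  ] [-0.0143  0.0001 -0.0118]
```

Request:
{"api": "servo_tool", "payload": {"rows": [[[0,3.46,0,-0.0076,0,0.0014,-1],[0,3.46,0,-0.0076,0,0.0014,-1],[0,3.46,0,-0.0076,0,0.0014,-1],[0,3.46,0,-0.0076,0,0.0014,-1],[0,3.46,0,-0.0076,0,0.0014,-1],[0,3.46,0,-0.0076,0,0.0014,-1],[0,3.46,0,-0.0076,0,0.0014,-1],[0,3.46,0,-0.0076,0,0.0014,-1]]]}}

```text
t: 13.95
tcp_pos: [0.503, -0.0397, 0.1169]
tool_rot: [0.638, 0.69, 0.234, -0.251]
force: [0.4, -0.4, -2.1]
finger_gap: 0.192
gripper_force: 98.0
```

Request:
{"api": "servo_tool", "payload": {"rows": [[[0,1.33,0,-0.0143,0.0001,-0.0118,-1],[0,1.33,0,-0.0143,0.0001,-0.0118,-1],[0,1.33,0,-0.0143,0.0001,-0.0118,-1],[0,1.33,0,-0.0143,0.0001,-0.0118,-1],[0,1.33,0,-0.0143,0.0001,-0.0118,-1],[0,1.33,0,-0.0143,0.0001,-0.0118,-1],[0,0,0,0,0,0,-1]]]}}

```text
t: 14.53
tcp_pos: [0.5131, -0.1544, 0.1078]
tool_rot: [0.622, 0.67, 0.276, -0.296]
force: [1.0, -0.8, -2.3]
finger_gap: 0.193
gripper_force: 98.1
```

Run:
```python
from h import *
i=manip.camera_info('wrist');im=manip.snapshot('wrist');cv2.imwrite('pics/w7.png',im)
s,M=settle(3);S=where(M);print(s['q'])
g=np.load('grasp.npy');T=g.copy();T[2,3]+=.05
plan(T[:3,:3],T[:3,3],M,dmax=.03)
```

```text
t 14.7333 pos [ 0.5116 -0.1494  0.1094] sd [0.0002 0.0007 0.0003] F [-0.1595 -0.2629 -1.9891] [0.3453 0.3219 0.3378] gap 0.18954429294340383
lip [0.4985 0.0144 0.0797] yaw/pitch/roll [94.4346 -0.014  -0.0184]
[-0.7673  0.8545  1.5403  0.5196  1.4582 -1.1001]
n 6 row [-0.69 -0.    0.63] [-0.0178 -0.0027 -0.0192]
```

View pics/w7.png

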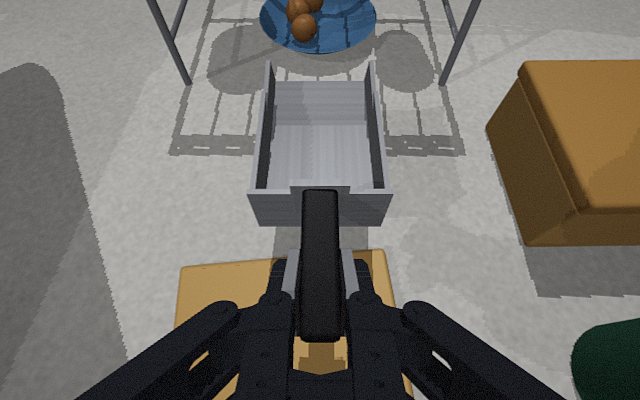

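The scoop is empty, and three walnuts are visible in the saucer at (303,27), (298,6) and (315,3). I will return the scoop to the board.

Request:
{"api": "servo_tool", "payload": {"rows": [[[-0.34,0,0.31,-0.0089,-0.0013,-0.0096,-1],[-0.69,0,0.63,-0.0178,-0.0027,-0.0192,-1],[-0.69,0,0.63,-0.0178,-0.0027,-0.0192,-1],[-0.69,0,0.63,-0.0178,-0.0027,-0.0192,-1],[-0.69,0,0.63,-0.0178,-0.0027,-0.0192,-1],[-0.69,0,0.63,-0.0178,-0.0027,-0.0192,-1],[-0.34,0,0.31,-0.0089,-0.0013,-0.0096,-1],[0,0,0,0,0,0,-1]]]}}

```text
t: 15.4
tcp_pos: [0.5011, -0.3105, 0.1072]
tool_rot: [0.654, 0.639, 0.29, -0.283]
force: [0.6, 0.6, -1.9]
finger_gap: 0.195
gripper_force: 98.1
```

Run:
```python
from h import *
s,M=settle(4);S=where(M)
g=np.load('grasp.npy');T=g.copy();T[2,3]+=.004
plan(T[:3,:3],T[:3,3],M,n=7)
```

```text
t 15.6 pos [ 0.5012 -0.3062  0.1075] sd [0.0001 0.0012 0.0001] F [ 0.1187  0.8302 -1.5758] [0.1835 0.5348 0.4997] gap 0.1915990170312875
lip [ 0.504  -0.142   0.0779] yaw/pitch/roll [88.8705 -0.0822  0.0257]
n 7 row [-0.01 -0.01 -0.  ] [-0.005   0.      0.0044]
```

Request:
{"api": "servo_tool", "payload": {"rows": [[[0,0,0,-0.005,0,0.0044,-1],[0,0,0,-0.005,0,0.0044,-1],[0,0,0,-0.005,0,0.0044,-1],[0,0,0,-0.005,0,0.0044,-1],[0,0,0,-0.005,0,0.0044,-1],[0,0,0,-0.005,0,0.0044,-1],[0,0,0,-0.005,0,0.0044,-1],[0,0,0,0,0,0,-1]]]}}

```text
t: 16.27
tcp_pos: [0.5008, -0.3071, 0.0591]
tool_rot: [0.652, 0.639, 0.291, -0.286]
force: [0.1, 0.1, -3.1]
finger_gap: 0.191
gripper_force: 98.1
```

Request:
{"api": "servo_tool", "payload": {"rows": [[[0,0,0,-0.001,0,0.0009,-1],[0,0,0,-0.001,0,0.0009,-1],[0,0,0,-0.0004,0,0.0004,-1],[0,0,0,0,0,0,-1]]]}}

```text
t: 16.6
tcp_pos: [0.5014, -0.3076, 0.0577]
tool_rot: [0.652, 0.64, 0.291, -0.285]
force: [0.5, -0.7, -2.6]
finger_gap: 0.192
gripper_force: 98.1
```

Run:
```python
from h import *
s,M=settle(4);S=where(M)
```

```text
t 16.8 pos [ 0.5014 -0.3076  0.0578] sd [0. 0. 0.] F [ 0.2885  0.3732 -1.5644] [0.3142 0.3924 0.3405] gap 0.1955999978124707
lip [ 0.5043 -0.1434  0.0279] yaw/pitch/roll [88.854   0.0139 -0.0189]
```

About 1 mm remains: lower it, then open slowly and back off along the tool axis.

Request:
{"api": "servo_tool", "payload": {"rows": [[[0,0,0,-0.0007,0,0.0006,-1],[0,0,0,0,0,0,-1],[0,0,0,0,0,0,-0.55],[0,0,0,0,0,0,-0.3],[0,0,0,0,0,0,0.2],[0,0,0,0,0,0,0.6],[0,0,0,0,0,0,1],[0,0,0,0,0,0,1]]], "squeeze": 30}}

```text
t: 17.47
tcp_pos: [0.5013, -0.3075, 0.0567]
tool_rot: [0.652, 0.639, 0.291, -0.285]
force: [0.3, 0.8, 0.2]
finger_gap: 0.899
gripper_force: 0.0
```

Request:
{"api": "servo_tool", "payload": {"rows": [[[0,0,0,0,0,0,1],[0,0,0,0,0,-0.01,1],[0,0,0,0,0,-0.02,1],[0,0,0,0,0,-0.025,1],[0,0,0,0.01,0,-0.025,1],[0,0,0,0.015,0,-0.02,1],[0,0,0,0.01,0,-0.01,1],[0,0,0,0,0,0,1]]]}}

```text
t: 18.13
tcp_pos: [0.5011, -0.3679, 0.1598]
tool_rot: [0.653, 0.641, 0.29, -0.282]
force: [-0.0, 0.1, 0.7]
finger_gap: 1.001
gripper_force: 0.0
```

Run:
```python
from h import *
s,M=settle(2);i=manip.camera_info('wrist');w=manip.snapshot('wrist')[0:300,180:480];t=manip.snapshot('top')[130:290,195:445]
print('lip0',px('wrist',(.5043,-.1425,.027),i)-[180,0],'handle',px('wrist',(.5012,-.2945,.064),i)-[180,0])
c=np.zeros((380,790,3),np.uint8);c[:300,:300]=w;T=cv2.resize(t,(490,314),interpolation=cv2.INTER_CUBIC);c[:314,300:]=T;cv2.imwrite('pics/p8.png',c[:314])
```

```text
t 18.2333 pos [ 0.5003 -0.3662  0.157 ] sd [0.0002 0.0005 0.0007] F [-0.3322  0.0329 -0.542 ] [0.5292 0.1468 0.0484] gap 0.9989034333199275
lip0 [140.0174 115.6174] handle [139.998  225.9631]
```

View pics/p8.png

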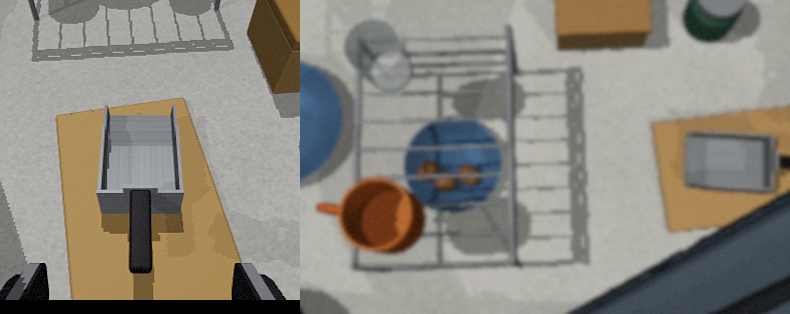

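The final views show the scoop level and released on the board, with its handle at (140,226) as predicted. The three walnuts are in the saucer at (428,170), (445,182) and (470,180), the saucer has not moved, and the shelf items look undisturbed. I will hand the job in.

```bash
python3 -c "
from station import manip
print(manip.sign_off())"
```

```text
the job is handed in; nothing more can be done
None
```

The job is handed in: the final pictures show all three walnuts in the saucer and the empty scoop released upright on its board, at about 18 s of the 66 s allowed; no verdict came back.

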